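# Fold the hinge flat, then show which hinge goes where on the cupboard door

## Robot

A 7-joint arm with a two-finger parallel gripper is mounted at the origin on a cart in front of the work surface, level with it; the furniture and walls round the work are solid. World frame = base frame: x ahead of the robot, y to its left, z up, the work surface at z = 0. Lengths are in m, angles in degrees, forces in N, time in s.
With the tool pointing down it reaches from about 0.4 to 0.9 m from the base axis. Payload 5.6 kg.
Tool frame: the origin (TCP) lies between the finger pads, 19 mm behind the fingertips; this is the grasp point; z points along the fingers, y is the line along which they close (so a half turn about z gives the same grasp; the last joint's range is limited). The gripper opens to 92 mm and grips with 3 to 60 N. Pads are 20 mm wide; open, the fingers measure 128 mm over their backs; the gripper's body (75 mm by 189 mm) begins 69 mm behind the grasp point.
Start: joints at [-75.516, 26.786, -0.665, 91.828, 0.344, 61.387, -3.226], TCP at [0.19, 0.622, 0.233] pointing down, gripper open.
Joint ranges: [-144.91, 144.91], [-17.63, 115.5], [-89.93, 88.59], [15.96, 139.68], [-74.01, 254.01], [8.47, 105.57], [-167.45, 167.45]. Speed limits (degrees/s): [147.25, 147.25, 180, 180, 180, 180, 180].

## Interface

Orientations are given as [roll, pitch, yaw] about the fixed x, y, z axes, in that order (R = Rz(yaw) Ry(pitch) Rx(roll)).
In Python, from workcell import get_obs, read_camera, close_job gives the robot as it stands.
- The arm moves only by the shell command python3 -m jog 'ROWS' [FORCE]. ROWS is JSON, a list of rows, each a list of 7 numbers: the shift along the tool's x, y, z in mm, then the turn, a rotation vector about the tool's x, y, z in degrees, then the finger opening in mm, from 0 to 91.9. In form: [[tx, ty, tz, ax, ay, az, gripper], ...]. A call has 1 to 12 rows; each row is the pose to reach, as a shift and turn from the pose commanded when the call began, along the tool's axes at that moment; what a row does not reach only later rows make up. A row lasts 1/10 s, in which the tool goes at most 50 mm and 8.59 degrees, less where a joint would pass 70% of its speed; a pose out of reach is approached as far as the arm can. A call with a gripper value outside its range is refused whole. The fingers move at their own pace and stop on an object; FORCE is the grip in N (left out, the last holds). Time passes only in rows, so rows that repeat a pose let the fingers close. It gives the time, the measured TCP pose, the force, the opening and the grip force at its end, in the units of the state.
- get_obs(): the state, without advancing time (a new reading comes with each control period).
- read_camera(name): name is "scene" or "top"; returns a dict with "pixels" (420x560x3 uint8, blue, green, red), "z_map" (420x560 float32, m along the optical axis (not along the pixel's ray), 0 where there is no reading), "mtx" (3x3 intrinsics, pixels), "distortion" ([k1, k2, p1, p2, k3] as OpenCV has them; the pictures are not rectified), "R" (3x3) and "t" (3): a world point X has camera coordinates R X + t. Camera axes: x right, y down, z forward; pixel columns grow to the right and rows downward; lengths in m; the calibration is good to about 2 mm. A picture is of the moment at which its call begins.
- close_job(): hands the job in; it is judged then, once.
The state is a dict: "t": time; "joints": joint angles; "qvel": joint speeds; "effort": joint torques, N m; "ee_pos": TCP position; "ee_rot": TCP orientation; "contact_force": force on the tool from outside, world axes, zero at the start; "torque": the same for the moment, N m; "finger_gap": opening from 0.0 (shut) to 1.0 (fully open); "finger_force": force on a finger pad.
Only numpy, scipy, OpenCV 4.12 (cv2) and the standard library are available. Lean on these libraries where they do the work, as an engineer would, in place of code of your own. Each camera call takes 0.05 s, during which the arm holds its last target. There are 200 camera calls.

## Task

This cupboard door takes two hinges, but only one is fitted and its free leaf has been left standing up: with the fingertips, gently fold that leaf right down until it lies out flat, so that the second hinge can be lined up with it. Then show the helper what goes where: point down at the loose hinge on the table for a good two seconds, fingertips a couple of centimetres above its middle and not touching it, then point in the same way at the middle of the empty hinge recess in the door and finish there, still pointing and clear of everything. Pick nothing up: leave the loose hinge and all the other things lying where they are.

Things in the scene. Friction and masses are not known exactly. Their poses are not given: they have to be found in the camera images.
- door: Grey framed cupboard door, 220 (x) x 360 (y) x 19 mm, lying back side up; it does not shift. Origin: centre of its underside. Its -x edge, nearest the robot, has two hinge recesses centred 105 mm either side of the edge's middle, each 102 mm along the edge, 33 mm deep from it, floor 3 mm below the door's face. One holds the fitted hinge, the other is empty; which is which varies.
- fitted_hinge: Off-white steel butt hinge screwed into one recess. Origin on its underside below the pin, 15 mm above the table, 5 mm outside the door edge. x along the pin (leaves x -50 to 46 mm, 2 mm thick), y into the door (fixed leaf y 6 to 36), z up; knuckle top at z 8 mm, door face at z 4. Free leaf when flat: y -6 to -36, top at z 3 mm, nothing under it.
- fitted_hinge_leaf (a joint): Angle of the fitted hinge's free leaf: 0 = lying out flat, away from the door (hard stop), 1.57 = straight up, more = leaning over the door. Starts between 0.8 and 1.75. Stiff (about 0.05 N m of friction, some 2 N at its edge): it stays wherever it is left, so it must be pushed all the way.
- leaf_edge (a point): Point by the free long edge of the free leaf, near mid length, 34 mm from the pin; it moves with the leaf.
- spare_hinge: The loose butt hinge, same as the fitted one: off-white, 99 mm along the pin (its x) x 71 mm, 8 mm high at the knuckle, lying opened flat on the table left or right of the door, with any yaw. Origin on its underside below the pin.
- spare_mid (a point): Middle of the loose hinge, 4 mm above the table; its knuckle rises 3 mm higher.
- recess_mid (a point): Middle of the floor of the empty recess in the door (bare wood with three small dark pilot holes), 16 mm above the table; the door's face is 3 mm higher.
- tape: Roll of cream masking tape, 95 mm across, 25 mm high, lying flat; a bystander. Origin: centre of its underside.
- rail_clip: Cream cover profile with a rounded top, 30 x 82 (y) x 21 mm; a bystander. Origin: centre of its underside.
- screwdriver: Screwdriver with a blue handle, 179 mm long (y), 22 mm high, lying in the door's sunk panel (13 mm above the table); a bystander. Origin under its middle.
- sanding_block: Brown sanding block, 61 x 100 x 27 mm, at the front left; a bystander. Origin: centre of its underside.
- mug: Grey-beige mug, 84 mm across, 91 mm high, at the front right; a bystander. Origin at its underside. Besides these, immovable: a wooden drawer unit, 156 mm high, back left, with a scraper on top; a paint tin 96 mm and a canister 149 mm high, back right; a brush and a tin lid with screws, in front of the door.
Mind the look-alikes: they are no part of the job. Leave any red look-alike of the spare_hinge alone.

How it is judged (in metres and radians):
On the way, in this order (a step that is already met when the one before it is completed fails the run):
1. The free leaf of the fitted hinge lies flat (within 0.08 rad) (value of joint fitted_hinge_leaf below 0.08 rad), for 0.2 s.
2. The tool points down at the loose hinge for 1.2 s: tool point within 30 mm of its middle sideways, fingertips less than about 60 mm above it, no contact (horizontal distance between the grasp point and spare_mid below 0.03 m and height (world z) of the grasp point below 0.087 m and angle between the grasp point's own z axis and vertical above 2.2 rad and contact force between each of the arm, the fingers and anything else below 0.2 N), for 1.2 s.
At the end, for the whole second after the job is handed in: The leaf lies flat (within 0.08 rad), the loose hinge is where it was (within 6 mm), and the tool points down (within 50 degrees) at the empty recess without contact: tool point within 30 mm of its middle sideways, fingertips less than about 60 mm above it (value of joint fitted_hinge_leaf below 0.08 rad and horizontal distance between the grasp point and recess_mid below 0.03 m and height (world z) of the grasp point below 0.097 m and angle between the grasp point's own z axis and vertical above 2.2 rad and distance of spare_mid from where it was at the start of the episode below 0.006 m); the robot touches nothing.
It fails at once if The loose hinge is touched or moved (more than 6 mm) (contact force between the fingers and spare_hinge above 0.5 N or distance of spare_mid from where it was at the start of the episode above 0.006 m).
It fails at once if The fitted hinge is forced (more than 40 N) (contact force between the fingers and fitted_hinge above 40 N).
It fails at once if Another thing on the table is shifted by more than 15 mm (distance of any of tape, rail_clip, screwdriver, sanding_block, mug from where it was at the start of the episode above 0.015 m).
It also fails if it takes over 64 s, if anything falls off the work surface, if the arm or the gripper's body presses on something with over 40 N, if the wrist force passes 120 N, or if a joint passes its speed limit or range.

## Working session

There is one attempt and no reset: what is moved stays moved. The work goes in short steps, Python scripts to look and compute and a shell command to move; the robot and the scene stay as the last step left them, time stands still between calls to the robot, and variables do not carry over. Pictures are saved under pics/ and viewed, at most 10 in all, crops included, and the job is handed in when it is done.

```bash
mkdir -p pics
cat > h.py <<'E'
import numpy as np, cv2, pickle
from workcell import get_obs, read_camera
def grab(n):
    c=read_camera(n); pickle.dump(c,open(n+'.pkl','wb')); return c
def load(n): return pickle.load(open(n+'.pkl','rb'))
def ray(c,u,v):
    p=cv2.undistortPoints(np.array([[[u,v]]],float),np.array(c['mtx']),np.array(c['distortion']))[0,0]
    R=np.array(c['R']);t=np.array(c['t'])
    return -R.T@t, R.T@np.array([p[0],p[1],1.])
def onz(c,u,v,z):
    o,d=ray(c,u,v); return o+d*(z-o[2])/d[2]
def depth(c,u,v):
    o,d=ray(c,u,v); return o+d*c['z_map'][int(v),int(u)]
def proj(c,X):
    R=np.array(c['R']);return cv2.projectPoints(np.array(X,float).reshape(-1,1,3),cv2.Rodrigues(R)[0],np.array(c['t'],float),np.array(c['mtx']),np.array(c['distortion']))[0].reshape(-1,2)
E
python3 - <<'E'
from h import *
for n in('top','scene'):
    c=grab(n); cv2.imwrite(f'pics/{n}0.png',cv2.resize(c['pixels'],(800,600),interpolation=cv2.INTER_CUBIC)); o,d=ray(c,280,210); print(n,o,d)
o=get_obs();print(o['t'],o['ee_pos'],o['ee_rot'],o['contact_force'])
E
```

```text
top [ 0.41455929 -0.11151321  1.421318  ] [ 0.05625039  0.00529683 -0.99843177]
scene [-0.0030686  -0.98452945  0.92912794] [ 0.37771453  0.63544319 -0.67380188]
0.1 [0.189422   0.62127336 0.23244953] [-1.79909165e+02  8.37552769e-03  1.63047150e+02] [-0.62614289 -0.3765089  -0.59786966]
```

View pics/top0.png

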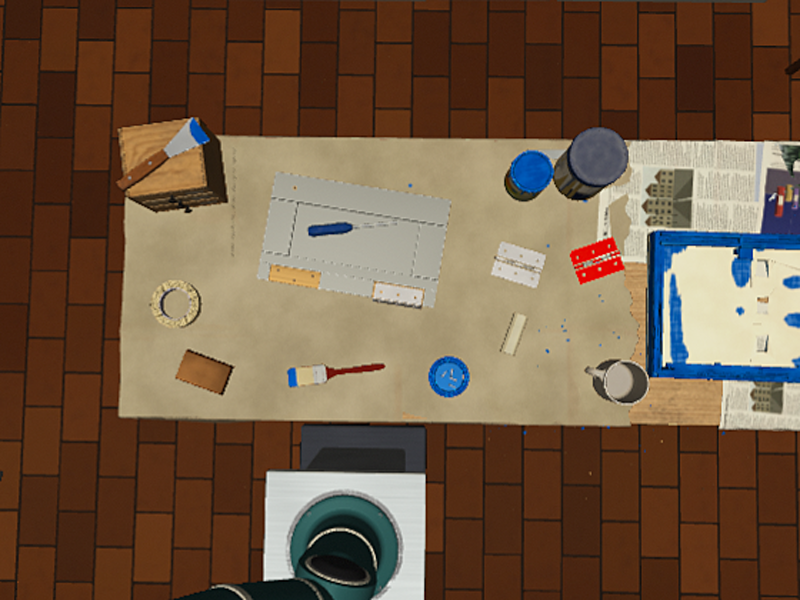

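View pics/scene0.png

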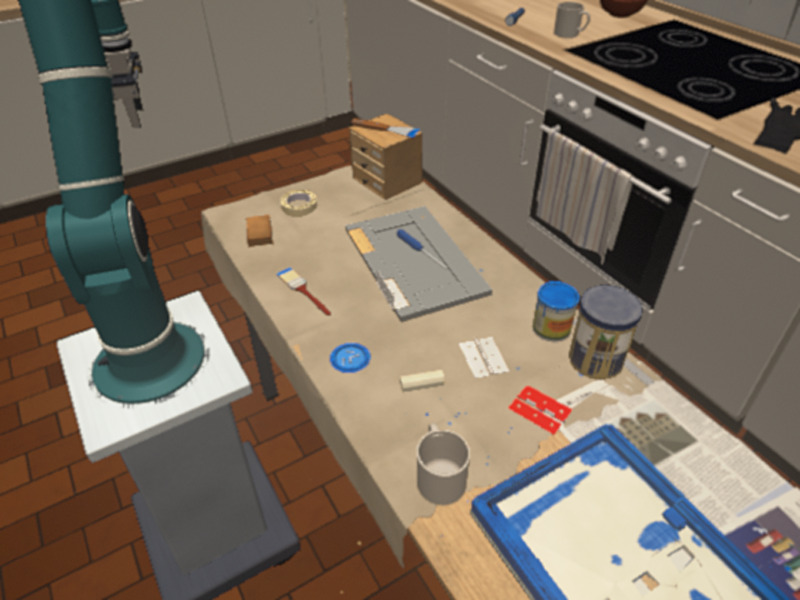

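Top view (800 px scale): the candidates for the loose hinge are the off-white one at (518,264), the red look-alike at (597,260), the cream rail clip at (514,334) and the fitted hinge in the door at (398,293). I choose (518,264). The empty recess (bare wood) is at (295,276). I'll check this in a close crop and measure.

Run:
```python
from h import *
c=load('top');s=load('scene')
a=cv2.resize(c['pixels'][160:220,170:390],(800,218),interpolation=cv2.INTER_CUBIC)
b=cv2.resize(s['pixels'][150:270,235:395],(500,375),interpolation=cv2.INTER_CUBIC)
im=np.zeros((600,800,3),np.uint8);im[:218]=a;im[222:597,:500]=b
cv2.imwrite('pics/crop.png',im)
hsv=cv2.cvtColor(c['pixels'],cv2.COLOR_BGR2HSV)
def cont(m,box,nm,z):
    mm=np.zeros(m.shape,np.uint8);x0,y0,x1,y1=box;mm[y0:y1,x0:x1]=m[y0:y1,x0:x1]
    mm=cv2.morphologyEx(mm,cv2.MORPH_CLOSE,np.ones((3,3)))
    k=max(cv2.findContours(mm,0,1)[0],key=cv2.contourArea)
    P=np.array([onz(c,u,v,z)[:2] for u,v in k[:,0]]).astype(np.float32)*1000
    r=cv2.minAreaRect(P);print(nm,r,cv2.boxPoints(r).round(0).tolist())
white=((hsv[...,1]<30)&(hsv[...,2]>190)).astype(np.uint8)
cont(white,(335,160,390,210),'spare',.003)
cont(white,(255,190,305,220),'fitted(z=.02)',.02)
wood=((hsv[...,1]>70)&(hsv[...,2]>150)).astype(np.uint8)
cont(wood,(180,178,232,206),'recess',.016)
grey=((hsv[...,1]<25)&(hsv[...,2]>120)).astype(np.uint8)
cont(grey,(175,115,325,222),'door',.019)
# heights near the fitted hinge, both views
for n,cc,box in(('top',c,(255,190,302,220)),('scene',s,(262,190,292,222))):
    P=np.array([depth(cc,u,v) for v in range(box[1],box[3]) for u in range(box[0],box[2])])
    Q=P[P[:,2]>.026];print(n,len(Q),(Q[np.argsort(-Q[:,2])][:40:3]*1000).round(0).tolist())
```

```text
spare ((570.8123779296875, -341.4248352050781), (94.12909698486328, 69.419921875), 73.4852523803711) [[524.0, -377.0], [591.0, -396.0], [617.0, -306.0], [551.0, -286.0]]
fitted(z=.02) ((508.60748291015625, -102.99720764160156), (99.14056396484375, 36.08142852783203), 81.34980773925781) [[483.0, -149.0], [519.0, -155.0], [534.0, -57.0], [498.0, -51.0]]
recess ((533.6802368164062, 109.572509765625), (57.413814544677734, 146.24179077148438), 0.8176363110542297) [[504.0, 182.0], [506.0, 36.0], [563.0, 37.0], [561.0, 183.0]]
door ((612.4220581054688, -9.030426025390625), (357.2428894042969, 220.75563049316406), 81.4660873413086) [[477.0, -169.0], [695.0, -202.0], [748.0, 151.0], [530.0, 184.0]]
top 91 [[415.0, -112.0, 1421.0], [415.0, -112.0, 1421.0], [489.0, -107.0, 59.0], [491.0, -88.0, 57.0], [491.0, -82.0, 55.0], [484.0, -132.0, 55.0], [491.0, -85.0, 54.0], [486.0, -124.0, 53.0], [491.0, -79.0, 52.0], [489.0, -96.0, 51.0], [494.0, -63.0, 51.0], [494.0, -68.0, 51.0], [497.0, -54.0, 50.0], [492.0, -76.0, 49.0]]
scene 120 [[-3.0, -985.0, 929.0], [485.0, -105.0, 58.0], [480.0, -142.0, 57.0], [494.0, -58.0, 56.0], [493.0, -67.0, 56.0], [485.0, -117.0, 56.0], [489.0, -103.0, 55.0], [487.0, -107.0, 55.0], [491.0, -63.0, 53.0], [494.0, -57.0, 52.0], [479.0, -145.0, 51.0], [491.0, -76.0, 51.0], [485.0, -110.0, 50.0], [485.0, -98.0, 49.0]]
```

View pics/crop.png

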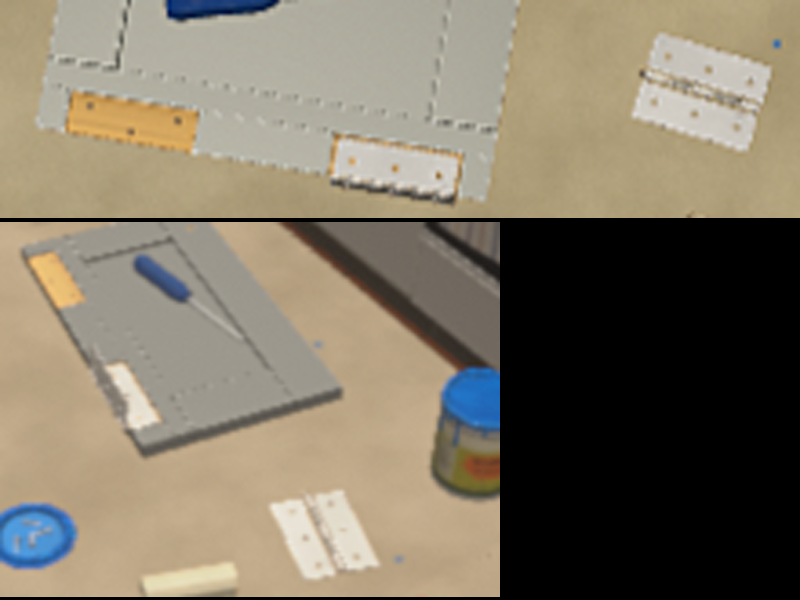

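The crop confirms it. The loose off-white hinge lies right of the door. The fitted hinge is in the right-hand recess, with its leaf about vertical, and the bare recess is on the left. Estimates: pin middle (483,-96), leaf leaning slightly over the door, recess_mid (535.5,109), spare_mid (571,-341), door yaw -8.5°. First I go above the door side of the leaf with the fingers shut.

```bash
python3 -m jog '[[-44,-49,0,0,0,-1,0],[-88,-98,0,0,0,-2,0],[-132,-147,0,0,0,-3,0],[-132,-147,0,0,0,-3,0],[-164,-182,0,0,0,-4,0],[-197,-218,0,0,0,-5,0],[-230,-255,0,0,0,-6,0],[-262,-291,0,0,0,-7,0],[-295,-327,0,0,0,-8,0],[-328,-364,0,0,0,-8.5,0],[-360,-400,0,0,0,-8.5,0],[-360,-400,0,0,0,-8.5,0]]' 10
cat > to.py <<'E'
import sys,numpy as np
from scipy.spatial.transform import Rotation as Ro
from workcell import get_obs
# usage: to.py a b z : a along door x from the pin, b along door y (mm), z TCP; or to.py w x y z
o=get_obs();p=np.array(o['ee_pos'])*1000;R=Ro.from_euler('xyz',o['ee_rot'],degrees=True)
ex=np.array([.989,-.148]);ey=np.array([.148,.989]);P=np.array([483.1,-95.8])
a=sys.argv[1:]
t=np.array(a[1:],float) if a[0]=='w' else np.r_[P+float(a[0])*ex+float(a[1])*ey,float(a[2])]
W=Ro.from_euler('xyz',[180,0,171.5],degrees=True)
print('t',o['t'],'pos',p.round(1),'rot',np.round(o['ee_rot'],2),'F',np.round(o['contact_force'],1),'doorframe',((p[:2]-P)@ex).round(1),((p[:2]-P)@ey).round(1))
print('shift',R.inv().apply(t-p).round(1),'turn',np.degrees((R.inv()*W).as_rotvec()).round(2))
E
python3 to.py 45 0 150
```

```text
t: 1.3
ee_pos: [0.4192, 0.1284, 0.2334]
ee_rot: [-179.9, 0.1, 171.0]
contact_force: [-0.5, 0.3, 0.3]
finger_gap: 0.005
finger_force: 0.0
t 1.3 pos [419.2 128.4 233.4] rot [-1.7993e+02  7.0000e-02  1.7096e+02] F [-0.5  0.3  0.3] doorframe -96.4 212.3
shift [-143.2 -210.9   83.9] turn [-0.07  0.07 -0.54]
```

```bash
python3 -m jog '[[-24,-35,0,0,0,0,0],[-48,-70,0,0,0,0,0],[-72,-105,0,0,0,0,0],[-96,-140,14,0,0,-0.5,0],[-120,-175,28,0,0,-0.5,0],[-143,-211,42,0,0,-0.5,0],[-143,-211,70,0,0,-0.5,0],[-143,-211,84,0,0,-0.5,0],[-143,-211,84,0,0,-0.5,0],[-143,-211,84,0,0,-0.5,0]]'
python3 to.py 45 0 60
python3 - <<'E'
from h import *
c=grab('scene'); im=cv2.resize(c['pixels'][150:240,225:345],(800,600),interpolation=cv2.INTER_CUBIC);cv2.imwrite('pics/s1.png',im)
E
```

```text
t: 2.3
ee_pos: [0.5277, -0.0942, 0.1495]
ee_rot: [180.0, -0.0, 172.2]
contact_force: [0.2, 0.3, 0.9]
finger_gap: 0.005
finger_force: 0.0
t 2.3 pos [527.7 -94.2 149.5] rot [ 1.7997e+02 -2.0000e-02  1.7216e+02] F [0.2 0.3 0.9] doorframe 43.9 8.2
shift [-1.  -8.3 89.5] turn [ 0.03 -0.02  0.66]
```

View pics/s1.png

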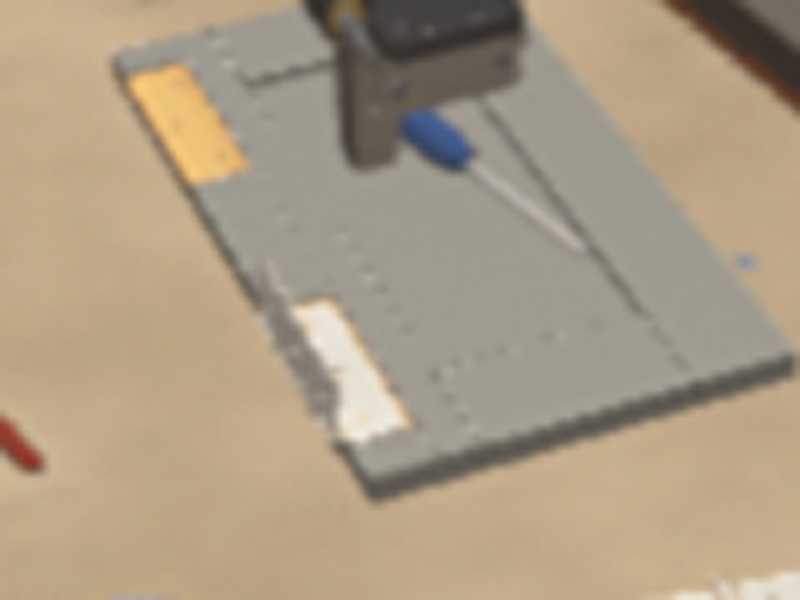

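The fingertips at (370,165) are above the door face, on the door side of the leaf, which stands about vertical at (300,350). I descend and then start pushing.

```bash
python3 -m jog '[[-1,-8,30,0,0,0.7,0],[-1,-8,60,0,0,0.7,0],[-1,-8,90,0,0,0.7,0],[-1,-8,90,0,0,0.7,0],[8,-8,90,0,0,0.7,0],[16,-8,90,0,0,0.7,0],[22,-8,90,0,0,0.7,0],[22,-8,90,0,0,0.7,0]]'
python3 to.py 45 0 60
```

```text
t: 3.15
ee_pos: [0.5043, -0.1002, 0.0605]
ee_rot: [180.0, 0.1, 171.3]
contact_force: [0.2, -1.1, -0.6]
finger_gap: 0.009
finger_force: 0.0
t 3.15 pos [ 504.3 -100.2   60.5] rot [1.7996e+02 7.0000e-02 1.7135e+02] F [ 0.2 -1.1 -0.6] doorframe 21.6 -1.2
shift [-23.4   1.2   0.5] turn [ 0.04  0.07 -0.15]
```

```bash
python3 -m jog '[[4,0,0,0,0,0,0],[8,0,0,0,0,0,0],[12,0,0,0,0,0,0],[15,0,0,0,0,0,0],[18,0,0,0,0,0,0],[21,0,0,0,0,0,0],[24,0,0,0,0,0,0],[27,0,0,0,0,0,0],[30,0,0,0,0,0,0],[32,0,0,0,0,0,0]]'
python3 to.py -22 0 37
```

```text
t: 4.15
ee_pos: [0.473, -0.0957, 0.0593]
ee_rot: [-180.0, 0.0, 171.3]
contact_force: [3.3, -1.0, 0.6]
finger_gap: 0.007
finger_force: 1.3
t 4.15 pos [473.  -95.7  59.3] rot [-1.8000e+02  1.0000e-02  1.7134e+02] F [ 3.3 -1.   0.6] doorframe -10.0 -1.4
shift [12.   1.3 22.3] turn [-0.    0.01 -0.16]
```

Contact is about 3 N. I follow the arc down now.

```bash
python3 -m jog '[[2,0,2,0,0,0,0],[4,0,4,0,0,0,0],[5,0,6,0,0,0,0],[7,0,8,0,0,0,0],[8,0,10,0,0,0,0],[9,0,12,0,0,0,0],[10,0,14,0,0,0,0],[11,0,16,0,0,0,0],[12,0,18,0,0,0,0],[12,0,19,0,0,0,0],[12,0,20,0,0,0,0]]'
python3 to.py -22 0 37
```

```text
t: 5.25
ee_pos: [0.4605, -0.0936, 0.039]
ee_rot: [180.0, -0.1, 171.4]
contact_force: [0.3, -0.2, 0.8]
finger_gap: 0.01
finger_force: 0.8
t 5.25 pos [460.5 -93.6  39. ] rot [ 1.7999e+02 -9.0000e-02  1.7135e+02] F [ 0.3 -0.2  0.8] doorframe -22.7 -1.2
shift [-0.7  1.2  2. ] turn [ 0.01 -0.09 -0.15]
```

```bash
python3 -m jog '[[0,0,1,0,0,0,0],[0,0,1,0,0,0,0],[0,0,2,0,0,0,0],[0,0,2,0,0,0,0]]'
python3 -m jog '[[0,0,0.5,0,0,0,0],[0,0,1,0,0,0,0],[0,0,1,0,0,0,0]]'
python3 to.py -22 0 37
```

```text
t: 5.65
ee_pos: [0.4608, -0.0937, 0.0371]
ee_rot: [180.0, -0.0, 171.4]
contact_force: [-0.8, -0.4, -0.2]
finger_gap: 0.005
finger_force: 0.0
t: 5.95
ee_pos: [0.4611, -0.0938, 0.0366]
ee_rot: [180.0, -0.0, 171.3]
contact_force: [-3.0, -0.0, 6.0]
finger_gap: 0.005
finger_force: 3.2
t 5.95 pos [461.1 -93.8  36.6] rot [ 1.7998e+02 -3.0000e-02  1.7134e+02] F [-3. -0.  6.] doorframe -22.1 -1.3
shift [-0.1  1.3 -0.4] turn [ 0.02 -0.03 -0.16]
```

```bash
python3 -m jog '[[0,0,0.5,0,0,0,0],[0,0,1,0,0,0,0],[0,0,1,0,0,0,0]]'
python3 -m jog '[[0,0,-20,0,0,0,0],[0,0,-60,0,0,0,0],[0,0,-100,0,0,0,0],[0,-45,-130,0,0,0,0],[0,-90,-130,0,0,0,0],[0,-130,-130,0,0,0,0],[0,-130,-130,0,0,0,0],[0,-130,-130,0,0,0,0]]'
python3 to.py w 571 -341 65
python3 - <<'E'
from h import *
s=grab('scene');c=grab('top')
im=np.zeros((600,800,3),np.uint8)
im[:,:400]=cv2.resize(s['pixels'][180:240,255:295],(400,600),interpolation=cv2.INTER_CUBIC)
im[:400,400:]=cv2.resize(c['pixels'][185:230,255:300],(400,400),interpolation=cv2.INTER_CUBIC)
cv2.imwrite('pics/s2.png',im)
ex=np.array([.989,-.148]);ey=np.array([.148,.989]);P=np.array([483.1,-95.8])
for n,cc in(('top',c),('scene',s)):
    D=np.array([depth(cc,u,v)*1000 for v in range(180,230) for u in range(250,310)])
    A=(D[:,:2]-P)@ex;B=(D[:,:2]-P)@ey
    for lo in(-34,-24,-14):
        m=(A>lo)&(A<lo+10)&(abs(B)<40); print(n,lo,m.sum(),np.median(D[m,2]).round(1),np.percentile(D[m,2],[10,90]).round(0))
E
```

```text
t: 6.25
ee_pos: [0.4611, -0.0938, 0.0364]
ee_rot: [179.9, -0.0, 171.3]
contact_force: [-5.2, 1.2, 16.6]
finger_gap: 0.006
finger_force: 8.7
t: 7.05
ee_pos: [0.4414, -0.2228, 0.1652]
ee_rot: [180.0, -0.0, 171.2]
contact_force: [-0.4, 1.1, 0.5]
finger_gap: 0.008
finger_force: 0.0
t 7.05 pos [ 441.4 -222.8  165.2] rot [ 1.7999e+02 -1.0000e-02  1.7122e+02] F [-0.4  1.1  0.5] doorframe -22.5 -131.8
shift [-146.2  -97.   100.1] turn [ 0.01 -0.01 -0.28]
top -34 104 15.5 [-3. 21.]
top -24 105 17.2 [13. 22.]
top -14 105 16.9 [13. 22.]
scene -34 95 4.8 [ 0. 21.]
scene -24 55 18.8 [ 2. 21.]
scene -14 59 18.2 [11. 20.]
```

View pics/s2.png

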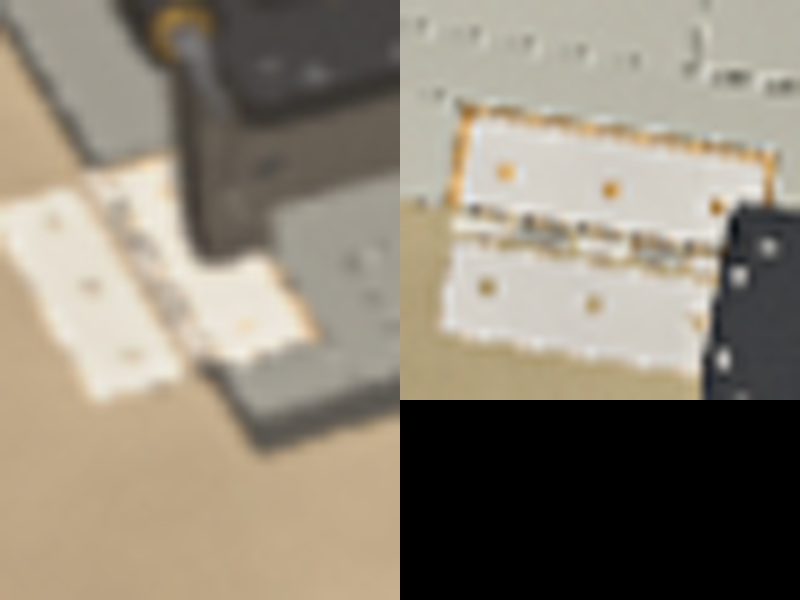

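Both views show the free leaf flat and level at z≈17–18, and it took 16 N against the stop. Next I point at the loose hinge, staying over it for more than 2 s.

```bash
python3 -m jog '[[-37,-24,0,0,0,0,0],[-74,-48,0,0,0,0,0],[-110,-72,0,0,0,0,0],[-146,-97,0,0,0,0,0],[-146,-97,30,0,0,0,0],[-146,-97,60,0,0,0,0],[-146,-97,90,0,0,0,0],[-146,-97,105,0,0,0,0],[-146,-97,115,0,0,0,0],[-146,-97,115,0,0,0,0],[-146,-97,115,0,0,0,0]]'
python3 to.py w 571 -341 50
```

```text
t: 8.25
ee_pos: [0.5723, -0.3403, 0.0514]
ee_rot: [-180.0, 0.1, 171.4]
contact_force: [0.5, -0.1, 0.0]
finger_gap: 0.003
finger_force: 0.0
t 8.25 pos [ 572.3 -340.3   51.4] rot [-1.7997e+02  9.0000e-02  1.7137e+02] F [ 0.5 -0.1  0. ] doorframe 124.4 -228.6
shift [ 1.2 -0.9  1.4] turn [-0.03  0.09 -0.13]
```

```bash
R='see typed rows'; python3 -m jog '[[1,-1,1,0,0,0,0],[1,-1,1,0,0,0,0],[1,-1,1,0,0,0,0],[1,-1,1,0,0,0,0],[1,-1,1,0,0,0,0],[1,-1,1,0,0,0,0],[1,-1,1,0,0,0,0],[1,-1,1,0,0,0,0],[1,-1,1,0,0,0,0],[1,-1,1,0,0,0,0],[1,-1,1,0,0,0,0],[1,-1,1,0,0,0,0]]'
python3 -m jog '[[0,0,0,0,0,0,0],[0,0,0,0,0,0,0],[0,0,0,0,0,0,0],[0,0,0,0,0,0,0],[0,0,0,0,0,0,0],[0,0,0,0,0,0,0],[0,0,0,0,0,0,0],[0,0,0,0,0,0,0],[0,0,0,0,0,0,0],[0,0,0,0,0,0,0],[0,0,0,0,0,0,0],[0,0,0,0,0,0,0]]'
python3 to.py w 535.5 109 180
```

```text
t: 9.45
ee_pos: [0.5703, -0.341, 0.0493]
ee_rot: [180.0, 0.0, 171.3]
contact_force: [0.5, -0.5, -0.3]
finger_gap: 0.005
finger_force: 0.0
t: 10.65
ee_pos: [0.5703, -0.341, 0.0493]
ee_rot: [180.0, 0.0, 171.3]
contact_force: [-0.3, 0.2, 0.0]
finger_gap: 0.004
finger_force: 0.0
t 10.65 pos [ 570.3 -341.    49.3] rot [180.     0.   171.34] F [-0.3  0.2  0. ] doorframe 122.6 -229.6
shift [ 102.2  439.6 -130.7] turn [ 0.    0.   -0.16]
```

```bash
python3 -m jog '[[0,0,-45,0,0,0,0],[0,0,-90,0,0,0,0],[0,0,-130,0,0,0,0],[10,45,-130,0,0,0,0],[20,90,-130,0,0,0,0],[31,135,-130,0,0,0,0],[42,180,-130,0,0,0,0],[52,225,-130,0,0,0,0],[63,270,-130,0,0,0,0],[73,315,-130,0,0,0,0],[84,360,-130,0,0,0,0],[84,360,-130,0,0,0,0]]'
python3 to.py w 535.5 109 60
```

```text
t: 11.85
ee_pos: [0.5407, 0.0354, 0.1791]
ee_rot: [179.8, -0.1, 172.0]
contact_force: [0.4, 0.5, 0.4]
finger_gap: 0.002
finger_force: 0.0
t 11.85 pos [540.7  35.4 179.1] rot [ 1.7981e+02 -7.0000e-02  1.7197e+02] F [0.4 0.5 0.4] doorframe 37.6 138.3
shift [ 15.3  71.8 119.3] turn [ 0.19 -0.07  0.47]
```

```bash
python3 -m jog '[[8,36,0,0,0,0,0],[15,72,0,0,0,0,0],[15,72,30,0,0,0,0],[15,72,60,0,0,0,0],[15,72,90,0,0,0,0],[15,72,110,0,0,0,0],[15,72,117,0,0,0,0],[15,72,117,0,0,0,0],[15,72,117,0,0,0,0],[15,72,117,0,0,0,0]]'
python3 to.py w 535.5 109 60
python3 - <<'E'
from h import *
c=grab('top')
cv2.imwrite('pics/e.png',cv2.resize(c['pixels'][110:250,165:445],(800,400),interpolation=cv2.INTER_CUBIC))
E
```

```text
t: 12.85
ee_pos: [0.5384, 0.101, 0.0636]
ee_rot: [179.9, 0.1, 171.3]
contact_force: [0.1, -0.1, 0.2]
finger_gap: 0.005
finger_force: 0.0
t 12.85 pos [538.4 101.   63.6] rot [1.7994e+02 1.2000e-01 1.7133e+02] F [ 0.1 -0.1  0.2] doorframe 25.6 202.8
shift [4.1 7.5 3.6] turn [ 0.06  0.12 -0.17]
```

View pics/e.png

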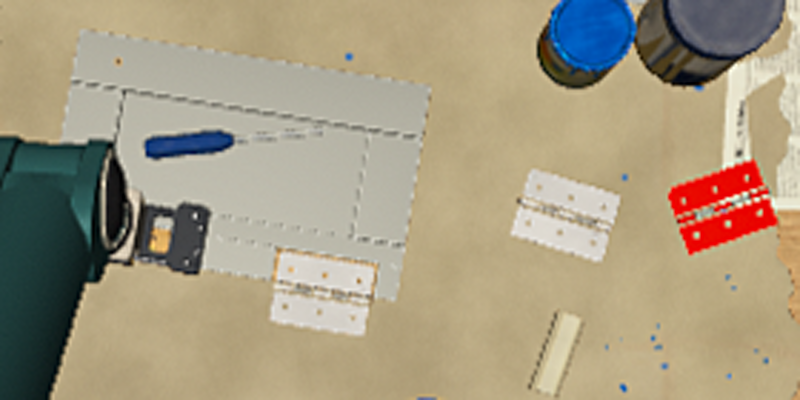

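The fitted leaf lies flat at (320,300) and the loose hinge is undisturbed at (566,215). The gripper is over the empty recess at (160,238). One small correction, a settle, and then I hand in.

```bash
python3 -m jog '[[4,7,2,0,0,0,0],[4,7,2,0,0,0,0],[4,7,2,0,0,0,0],[4,7,2,0,0,0,0],[4,7,2,0,0,0,0],[4,7,2,0,0,0,0],[4,7,2,0,0,0,0],[4,7,2,0,0,0,0],[4,7,2,0,0,0,0],[4,7,2,0,0,0,0]]'
python3 to.py w 535.5 109 60 && python3 -c "from workcell import close_job; print(close_job())"
```

```text
t: 13.9
ee_pos: [0.5346, 0.1084, 0.0603]
ee_rot: [-180.0, 0.0, 171.3]
contact_force: [0.2, 0.2, -0.7]
finger_gap: 0.003
finger_force: 0.0
t 13.9 pos [534.6 108.4  60.3] rot [-180.      0.    171.35] F [ 0.2  0.2 -0.7] doorframe 20.7 209.6
shift [-0.8  0.7  0.3] turn [-0.    0.   -0.15]
the job is handed in; nothing more can be done
None
```

I folded the leaf flat, pointed at the loose hinge for about 2.4 s without touching it, and finished pointing at the empty recess, clear of everything; the job was handed in at 13.9 s and no verdict came back.

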